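# Lay the condiment tray at the sandwich stall

### The arm

A 7-joint arm with a two-finger parallel gripper is mounted at the origin on the work surface. World frame = base frame: x ahead of the robot, y to its left, z up, the work surface at z = 0. Lengths are in mm, angles in rad, forces in N, time in s.
With the tool pointing down it reaches from about 400 to 850 mm from the base axis. Payload 10.4 kg.
Tool frame: the origin (TCP) lies at the very end of the fingers, on their centre line; the grasp point (between the pads) lies 19 mm behind it; z points along the fingers, y is the line along which they close (so a half turn about z gives the same grasp; the last joint's range is limited). The gripper opens to 85 mm and grips with 20 to 120 N. Pads are 22 mm wide; open, the fingers measure 114 mm over their backs; the gripper's body (76 mm by 85 mm) begins 54 mm behind the grasp point. The pads swing forward as they close: fully open they stand 13 mm farther back than shut.
Start: joints at [-1.159, 0.332, -0.065, 1.46, 0.022, 1.35, -0.088], TCP at [263.258, 566.874, 231.338] pointing down, gripper open.
Joint ranges: [-2.6, 2.6], [-0.5, 2.12], [-1.47, 1.34], [0.16, 2.42], [-1.27, 4.41], [0.06, 2.06], [-2.6, 2.6]. Speed limits (rad/s): [2.22, 2.22, 2.79, 2.79, 3.14, 3.14, 3.14].

### API

Orientations are given as [roll, pitch, yaw] about the fixed x, y, z axes, in that order (R = Rz(yaw) Ry(pitch) Rx(roll)).
In Python, from workcell import r, capture, camera_info gives the robot as it stands.
- The arm moves only by the tool arm_command, never from a script. Its argument "series" is a list of rows, each a list of 2 entries, a list of its own where there are three numbers: the shift along the tool's x, y, z each as a share of 40 mm, from -1 to 1, then the turn about the tool's z as a share of 45 degrees, from -1 to 1. In form: [[[tx, ty, tz], spin], ...]. A call has exactly 8 rows; each row shifts and turns the commanded pose from where the row before left it, along the tool's axes as they then stand; what a row does not reach is not made up. A row lasts 1/10 s, in which the tool goes at most 50 mm and 8.59 degrees, less where a joint would pass 70% of its speed; a pose out of reach is approached as far as the arm can. A call with a number of a shift or a turn outside -1 to 1 is refused whole. A call with a gripper value outside its range is refused whole. "claw" is the opening, from -1 (shut) to 1 (fully open), set as the call begins (left out, the last holds). The fingers move at their own pace and stop on an object; the grip force is fixed at half the most. Time passes only in rows, so rows that do not move let the fingers close, or fill a call up. It gives the time, the measured TCP pose, the force, the opening and the grip force at its end, in the units of the state.
- r.observe(): the state, without advancing time (a new reading comes with each control period).
- capture(name): name is "side" or "top"; returns the picture (400x640x3 uint8, red, green, blue); there is no depth.
- camera_info(name): a dict with "fovy" (degrees; the focal length in pixels is half the picture's height over the tangent of half this angle, whatever the lens; pixels are square), "cx", "cy" (the principal point, pixels), "rvec" (rotation vector, rad) and "tvec" (3), from world to camera coordinates, as OpenCV has them. Camera axes: x right, y down, z forward; pixel columns grow to the right and rows downward; lengths in mm; the calibration is good to about 2 mm. A picture is of the moment at which its call begins. camera_info takes no time and is no camera call.
- r.hand_in(): hands the job in; it is judged then, once.
The state is a dict: "time_s": time; "joint_positions": joint angles; "joint_vel": joint speeds; "joint_efforts": joint torques, N m; "tool_pos": TCP position; "tcp_rot": TCP orientation; "wrist_force": force on the tool from outside, world axes, zero at the start; "torque": the same for the moment, N m; "width": opening from 0.0 (shut) to 1.0 (fully open); "grasp_force": force on a finger pad.
Only numpy, scipy, OpenCV 4.12 (cv2) and the standard library are available. Lean on these libraries where they do the work, as an engineer would, in place of code of your own. Each camera call takes 0.05 s, during which the arm holds its last target. There are 200 camera calls.

### The job

Gather the four closed condiment containers (the capped shaker, the lidded sauce pot, the square tin and the oblong tin) into the coral-red tray, standing each upright, fully down, in the holder whose pocket matches its shape and size. Set them down rather than dropping them, and leave the two open containers, the shaker without a cap and the pot without a lid, standing where they are.

Things in the scene. Friction and masses are not known exactly. Their poses are not given: they have to be found in the camera images.
- shaker: Seasoning shaker with its cap on: steel cylinder 44 mm across with a domed aluminium cap (45 mm across, with small dark holes), 80 mm high in all, straight-sided up to 68 mm; about 130 g. Stands upright, loose. Origin: centre of its underside, z up. Belongs in holder_small_round.
- pot: Squat round steel sauce pot with its lid on: body 62 mm across, lid rim 64 mm across from 46 to 50 mm above the underside, black knob 18 mm across on top, 70 mm high in all; solid one-piece, about 220 g. Loose, upright. Origin: centre of its underside, z up. Belongs in holder_large_round.
- tin: Square spice tin with its lid on: steel, 42 x 42 mm (lid 43 x 43 mm from 60 mm up), 72 mm high; about 130 g. Loose, upright. Origin: centre of its underside, z up, x and y along its sides. Belongs in holder_square.
- oblong_tin: Low oblong tin with its lid on: steel, 64 mm long (its x) by 36 mm wide (its y), lid 65 x 37 mm from 46 mm up, 56 mm high; about 130 g. Loose, upright. Origin: centre of its underside, z up. Belongs in holder_oblong.
- open_shaker: Look-alike to leave where it stands: a shaker body without its cap, an empty open steel cup 44 mm across and 56 mm high. Loose, upright. Origin: centre of its underside, z up. All loose containers stand on the table (z = 0), 95 mm or more between centres, with two low coin stacks (26 mm across, up to 12 mm high) between them.
- open_pot: Look-alike to leave where it stands: a sauce pot without its lid, empty and open, steel, 62 mm across and 46 mm high. Loose, upright. Origin: centre of its underside, z up.
- holder_small_round: White plastic block 92 x 92 x 18 mm high with a small round pocket 62 mm across in its middle, 14 mm deep (floor 4 mm above the underside). Fixed in one corner (any) of the coral-red tray (204 mm square, rim 24 mm above the table), four holders two by two, 96 mm between centres; tops 22 mm above the table. Origin: centre of the underside, z up, x and y along its sides.
- holder_large_round: White plastic block 92 x 92 x 18 mm high with a large round pocket 80 mm across in its middle, 14 mm deep (floor 4 mm above the underside). Fixed in one corner (any) of the coral-red tray (204 mm square, rim 24 mm above the table), four holders two by two, 96 mm between centres; tops 22 mm above the table. Origin: centre of the underside, z up, x and y along its sides.
- holder_square: White plastic block 92 x 92 x 18 mm high with a square pocket 62 x 62 mm in its middle, sides parallel to the block's, 14 mm deep (floor 4 mm above the underside). Fixed in one corner (any) of the coral-red tray (204 mm square, rim 24 mm above the table), four holders two by two, 96 mm between centres; tops 22 mm above the table. Origin: centre of the underside, z up, x and y along its sides.
- holder_oblong: White plastic block 92 x 92 x 18 mm high with a central rectangular pocket 80 mm long (its x) by 54 mm wide (its y), 14 mm deep (floor 4 mm above the underside). Fixed in one corner (any) of the coral-red tray (204 mm square, rim 24 mm above the table), four holders two by two, 96 mm between centres; tops 22 mm above the table. Origin: centre of the underside, z up, x and y along its sides.
Mind the look-alikes: they are no part of the job. Leave any green or pink look-alike of the tin alone.

How it is judged:
By the outcome, as a careful person would: the job done as asked, in the order asked, and still so for the second after the job is handed in, with the robot touching nothing.
It also fails if it takes over 106 s, if anything falls off the work surface, if the arm or the gripper's body presses on something with over 40 N, if the wrist force passes 120 N, or if a joint passes its speed limit or range.

## Working session

There is one attempt and no reset: what is moved stays moved. The work goes in short steps, Python scripts to look and compute and a tool call to move; the robot and the scene stay as the last step left them, time stands still between calls to the robot, and variables do not carry over. Pictures are saved under pics/ and viewed, at most 14 in all, crops included, and the job is handed in when it is done.

Besides the shell and the picture viewer there is one more tool, called after ">>>" as name(argument=value, ...), one argument or row to a line, values as JSON. arm_command: Moves the arm, as the interface text tells. Shift numbers are shares of 40 mm and turn numbers shares of 45 degrees, none past 1 either way. Its arguments: {"type":"object","properties":{"series":{"type":"array"},"claw":{"type":"number"}},"required":["series"]}

```bash
ls; mkdir -p pics; python3 - <<'E'
from workcell import r,capture,camera_info
import cv2
for n in("top","side"):
    cv2.imwrite(f"pics/{n}0.png",capture(n)[:,:,::-1]); print(n,camera_info(n))
print(r.observe())
E
```

```text
pics
top {'fovy': 45.6676890004066, 'cx': 321.3211247011325, 'cy': 190.92612849439524, 'rvec': array([ 2.20287291, -2.18357611,  0.06876066]), 'tvec': array([ -12.45663847,  545.04046976, 1189.05642323])}
side {'fovy': 42.55637740342326, 'cx': 328.3386396659092, 'cy': 202.32711281219483, 'rvec': array([ 2.05855048, -0.82211107,  0.42905309]), 'tvec': array([-432.84917972,  254.48895859,  945.50450637])}
{'time_s': 0.1, 'joint_positions': array([-1.15862479,  0.33281793, -0.06470609,  1.46087637,  0.02162167,
        1.34988045, -0.08850458]), 'joint_vel': array([-0.00070901, -0.0010376 ,  0.0007212 , -0.00379894, -0.00041623,
        0.00292914,  0.00175349]), 'joint_efforts': array([ 1.84324272e-03, -6.26743197e+01,  4.92515531e-02, -3.92429531e+01,
        1.62839564e-02,  6.95341034e-03, -4.21567762e-06]), 'tool_pos': array([263.11564131, 566.54453709, 230.58063893]), 'tcp_rot': array([-3.14030910e+00,  7.69698352e-05,  2.70684672e+00]), 'wrist_force': array([ 0.29403449,  0.40646169, -0.7895369 ]), 'torque': array([0.00703176, 0.02764448, 0.03084253]), 'grasp_force': 0.0, 'width': 1.0020242783956643}
```

View pics/top0.png

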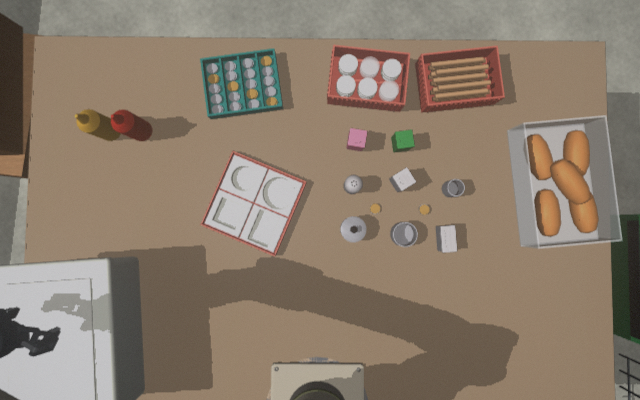

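View pics/side0.png

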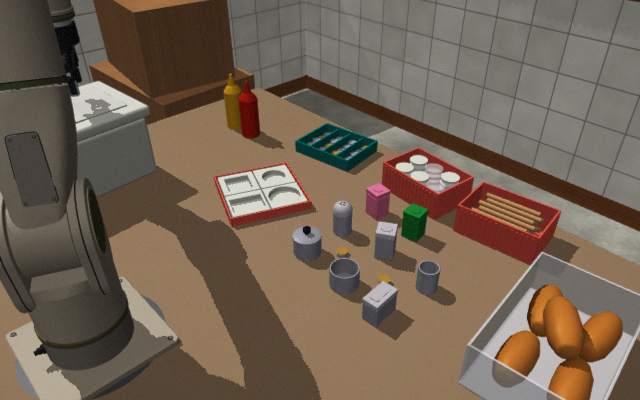

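Top view: the candidates are two shakers, capped (353,184) and open (455,188). There are two pots, lidded (353,229) and open (404,234). The tins are square silver (403,180), oblong (448,238), pink (357,139) and green (404,140). The tray is at about (255,203). Next, a close crop of top and side to check the choice.

```bash
cat > h.py <<'E'
import numpy as np, cv2
from workcell import r,capture,camera_info
def cam(n):
    c=camera_info(n); f=200/np.tan(np.radians(c['fovy']/2))
    return np.array([[f,0,c['cx']],[0,f,c['cy']],[0,0,1]]),c['rvec'],c['tvec']
def proj(n,P):
    K,rv,t=cam(n); return cv2.projectPoints(np.array(P,float).reshape(-1,1,3),rv,t,K,None)[0][:,0]
def unproj(n,uv,z):
    K,rv,t=cam(n); R=cv2.Rodrigues(rv)[0]; o=-R.T@t
    d=R.T@np.linalg.inv(K)@np.array([*uv,1.]); return (o+d*(z-o[2])/d[2])[:2]
E
python3 - <<'E'
from h import *
im=cv2.imread('pics/top0.png')
cv2.imwrite('pics/c1.png',cv2.resize(im[120:260,330:470],(700,700)[:2],interpolation=cv2.INTER_CUBIC)[:600*700//600][:,:] if 0 else cv2.resize(im[125:255,330:475],None,fx=4.6,fy=4.6,interpolation=cv2.INTER_CUBIC))
cv2.imwrite('pics/c2.png',cv2.resize(im[145:260,195:315],None,fx=5,fy=5,interpolation=cv2.INTER_CUBIC))
K,rv,t=cam('top');R=cv2.Rodrigues(rv)[0];print(-R.T@t)
print(proj('top',[[263,567,231],[0,0,0],[500,0,0],[500,0,80]]))
E
```

```text
[ 474.0457722    -3.53763667 1219.15854184]
[[ 39.73566053 319.85723636]
 [316.34503761 408.65492045]
 [318.15759124 208.82979401]
 [318.06720637 208.11819623]]
```

View pics/c1.png

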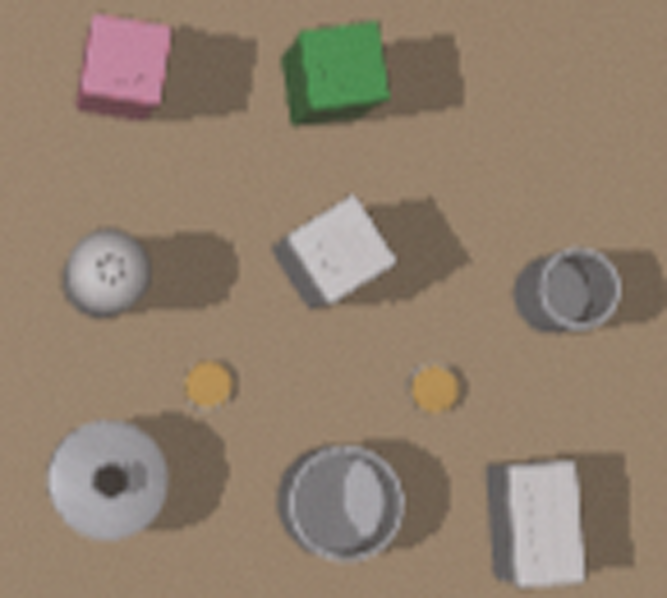

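View pics/c2.png

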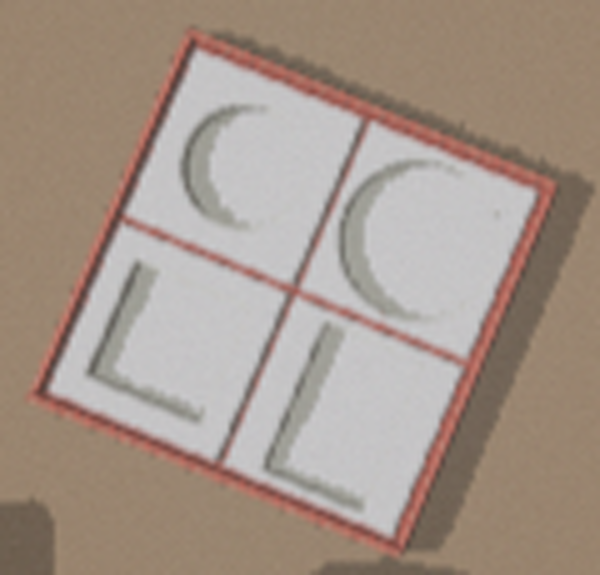

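The crops confirm it. The capped shaker has its holes at crop (111,268), the lidded pot its knob at (110,480), the silver square tin is at (342,250) and the oblong tin at (546,523). The holders are small round top-left, large round top-right, square bottom-left and oblong bottom-right, with the oblong's long side running along the tray's up-right edge. I'll work in the order listed.

```bash
cat >> h.py <<'E'
def up(p,s,o,z): return unproj('top',(o[0]+(p[0]+.5)/s-.5,o[1]+(p[1]+.5)/s-.5),z)
def plan(x,y,z,yaw=None):
    s=r.observe(); p=s['tool_pos']; w=s['tcp_rot'][2]; R=cv2.Rodrigues(np.array([0,0,w]))[0]@np.diag([1,-1,-1.])
    d=R.T@(np.array([x,y,z])-p); print('pos',p.round(1),'yaw',round(np.degrees(w),1),'t',round(s['time_s'],1))
    if yaw is not None:
        a=(np.degrees(w)-yaw+90)%180-90  # + tool spin lowers world yaw
        print('spin deg/45',round(a/45,3))
        R2=cv2.Rodrigues(np.array([0,0,w-np.radians(a)]))[0]@np.diag([1,-1,-1.]); print('units after spin',(R2.T@(np.array([x,y,z])-p)/40).round(2))
    print('units now',(d/40).round(2))
E
python3 - <<'E'
from h import *
a=lambda p,z:up(p,4.6,(330,125),z); b=lambda p,z:up(p,5,(195,145),z)
ang=lambda v:np.degrees(np.arctan2(v[1],v[0])).round(1)
print('shaker',a((111,268),80),a((107,272),50)); print('pot',a((108,480),48),a((110,480),70))
t=[a(p,72) for p in((352,196),(396,260),(330,303),(289,240))]; print('tin',np.mean(t,0),ang(t[1]-t[0]),ang(t[2]-t[1]),[np.linalg.norm(t[i]-t[i-1]).round() for i in range(4)])
o=[a(p,56) for p in((508,464),(575,461),(584,582),(516,586))]; print('obl',np.mean(o,0),ang(o[0]-o[3]),ang(o[1]-o[2]),[np.linalg.norm(o[i]-o[i-1]).round() for i in range(4)])
for n,p in(('oshk',(580,290)),('opot',(345,503))): print(n,a(p,50))
c=[b(p,24) for p in((192,30),(553,185),(403,552),(35,397))]; m=np.mean(c,0)
print('tray',m,b((294,291),22),[np.linalg.norm(c[i]-c[i-1]).round() for i in range(4)])
u=((c[0]-c[3])+(c[1]-c[2]));u/=np.linalg.norm(u); v=((c[0]-c[1])+(c[3]-c[2]));v/=np.linalg.norm(v)
print('u ang',ang(u),'v',ang(v))
for n,s,q in(('sr',1,1),('lr',1,-1),('sq',-1,1),('ob',-1,-1)): print(n,(m+48*(s*u+q*v)).round(1))
E
```

```text
shaker [561.46193416 -85.25242301] [561.59229904 -85.26733501]
pot [450.26619321 -86.47310518] [450.72191195 -85.9644551 ]
tin [ 572.83557891 -207.43772859] -145.5 123.5 [np.float64(41.0), np.float64(41.0), np.float64(42.0), np.float64(40.0)]
obl [ 429.59461757 -318.38389209] 3.4 3.8 [np.float64(65.0), np.float64(36.0), np.float64(64.0), np.float64(36.0)]
oshk [ 554.18313757 -339.29876627]
opot [ 439.15959295 -212.86803607]
tray [513.72412784 162.04745862] [513.28625084 163.22959486] [np.float64(201.0), np.float64(199.0), np.float64(199.0), np.float64(200.0)]
u ang -21.8 v 67.5
sr [576.7 188.6]
lr [539.9  99.9]
sq [487.5 224.2]
ob [450.8 135.5]
```

```bash
python3 -c "
from h import *
plan(561.5,-85.3,150,90)"
```

```text
pos [263.1 566.5 230.6] yaw 155.1 t 0.1
spin deg/45 1.446
units after spin [-16.3    7.46   2.01]
units now [-13.63 -11.64   2.01]
```

>>> arm_command(
  series=[
    [[0,0,0],0.18],
    [[0,0,0],0.18],
    [[0,0,0],0.18],
    [[0,0,0],0.18],
    [[0,0,0],0.18],
    [[0,0,0],0.18],
    [[0,0,0],0.18],
    [[0,0,0],0.18],
  ],
  claw=1,
)

```text
time_s: 0.9
tool_pos: [263.1, 566.6, 230.8]
tcp_rot: [-3.141, 0.001, 1.57]
wrist_force: [0.4, -0.1, -0.6]
width: 1.0
grasp_force: 0.0
```

>>> arm_command(
  series=[
    [[-0.8,0.4,0],0],
    [[-0.8,0.4,0],0],
    [[-0.8,0.4,0],0],
    [[-0.8,0.4,0],0],
    [[-0.8,0.4,0],0],
    [[-0.8,0.4,0],0],
    [[-0.8,0.4,0],0],
    [[-0.8,0.4,0],0],
  ],
)

```text
time_s: 1.7
tool_pos: [392.8, 310.0, 231.1]
tcp_rot: [-3.141, 0.0, 1.576]
wrist_force: [0.6, -0.4, 0.1]
width: 1.005
grasp_force: 0.0
```

```bash
python3 -c "
from h import *
plan(561.5,-85.3,150,90)"
```

```text
pos [392.8 310.  231.1] yaw 90.3 t 1.7
spin deg/45 0.006
units after spin [-9.88  4.22  2.03]
units now [-9.9   4.17  2.03]
```

>>> arm_command(
  series=[
    [[-0.9,0.4,0],0],
    [[-0.9,0.4,0],0],
    [[-0.9,0.4,0],0],
    [[-0.9,0.4,0],0],
    [[-0.9,0.4,0],0],
    [[-0.9,0.4,0],0],
    [[-0.9,0.4,0],0],
    [[-0.9,0.4,0],0],
  ],
)

```text
time_s: 2.5
tool_pos: [522.2, 22.6, 231.2]
tcp_rot: [-3.141, -0.0, 1.576]
wrist_force: [0.3, 0.8, -0.5]
width: 0.998
grasp_force: 0.0
```

>>> arm_command(
  series=[
    [[-0.7,0.3,0.3],0],
    [[-0.7,0.3,0.3],0],
    [[-0.7,0.2,0.3],0],
    [[-0.4,0.1,0.3],0],
    [[-0.2,0.1,0.3],0],
    [[0,0,0.3],0],
    [[0,0,0.2],0],
    [[0,0,0],0],
  ],
)

```text
time_s: 3.3
tool_pos: [561.8, -82.1, 150.0]
tcp_rot: [-3.139, -0.001, 1.578]
wrist_force: [0.2, -0.3, -1.0]
width: 1.0
grasp_force: 0.0
```

```bash
python3 -c "
from h import *
plan(561.5,-85.3,24,90)"
```

```text
pos [561.8 -82.1 150. ] yaw 90.4 t 3.3
spin deg/45 0.009
units after spin [-0.08 -0.01  3.15]
units now [-0.08 -0.01  3.15]
```

>>> arm_command(
  series=[
    [[-0.08,0,0.3],0],
    [[0,0,0.5],0],
    [[0,0,0.5],0],
    [[0,0,0.5],0],
    [[0,0,0.5],0],
    [[0,0,0.45],0],
    [[0,0,0.3],0],
    [[0,0,0.1],0],
  ],
)

```text
time_s: 4.1
tool_pos: [561.9, -86.6, 24.1]
tcp_rot: [-3.14, -0.0, 1.576]
wrist_force: [-0.6, -1.2, 0.5]
width: 1.0
grasp_force: 0.0
```

>>> arm_command(
  series=[
    [[0,0,0],0],
    [[0,0,0],0],
    [[0,0,0],0],
    [[0,0,0],0],
    [[0,0,0],0],
    [[0,0,0],0],
    [[0,0,0],0],
    [[0,0,0],0],
  ],
  claw=-1,
)

```text
time_s: 4.9
tool_pos: [563.1, -86.9, 26.3]
tcp_rot: [3.14, -0.0, 1.576]
wrist_force: [-2.2, -0.1, 6.7]
width: 0.507
grasp_force: 60.0
```

>>> arm_command(
  series=[
    [[0,0,-0.2],0],
    [[0,0,-0.4],0],
    [[0,0,-0.5],0],
    [[0,0,-0.6],0],
    [[0.3,0,-0.6],0],
    [[0.6,0,-0.4],0],
    [[0.8,0,-0.2],0],
    [[0.8,0,-0.1],0],
  ],
)

```text
time_s: 5.7
tool_pos: [562.6, 13.8, 147.9]
tcp_rot: [3.139, -0.001, 1.575]
wrist_force: [0.6, 0.7, -1.1]
width: 0.503
grasp_force: 61.0
```

```bash
python3 -c "
from h import *
plan(576.7,188.6,60,90);print(r.observe()['width'],r.observe()['grasp_force'])"
```

```text
pos [562.6  13.8 147.9] yaw 90.2 t 5.7
spin deg/45 0.005
units after spin [4.37 0.35 2.2 ]
units now [4.37 0.37 2.2 ]
0.5028273176987307 60.978154577314854
```

>>> arm_command(
  series=[
    [[0.8,0.05,0],0],
    [[0.8,0.05,0],0],
    [[0.8,0.05,0],0],
    [[0.7,0.05,0.1],0],
    [[0.6,0.05,0.3],0],
    [[0.4,0.05,0.4],0],
    [[0.2,0.03,0.4],0],
    [[0.07,0.03,0.3],0],
  ],
)

```text
time_s: 6.5
tool_pos: [575.3, 188.6, 84.7]
tcp_rot: [-3.141, 0.0, 1.577]
wrist_force: [-0.8, -0.0, -0.3]
width: 0.506
grasp_force: 61.0
```

>>> arm_command(
  series=[
    [[0,0,0.2],0],
    [[0,0,0.2],0],
    [[0,0,0.2],0],
    [[0,0,0.1],0],
    [[0,0,0],0],
    [[0,0,0],0],
    [[0,0,0],0],
    [[0,0,0],0],
  ],
)

```text
time_s: 7.3
tool_pos: [575.8, 188.1, 57.7]
tcp_rot: [3.141, -0.0, 1.576]
wrist_force: [-0.4, 0.2, -1.9]
width: 0.507
grasp_force: 61.0
```

```bash
python3 -c "
from h import *
plan(576.7,188.6,33,90);t=capture('top');s=capture('side')
c=lambda i,x,y:cv2.resize(i[y:y+100,x:x+130],None,fx=3,fy=4*.75,interpolation=2)
cv2.imwrite('pics/d1.png',np.hstack([c(t,195,145),c(s,200,120)])[:,:,::-1])"
```

```text
pos [575.8 188.1  57.7] yaw 90.3 t 7.3
spin deg/45 0.006
units after spin [0.01 0.02 0.62]
units now [0.01 0.02 0.62]
```

View pics/d1.png

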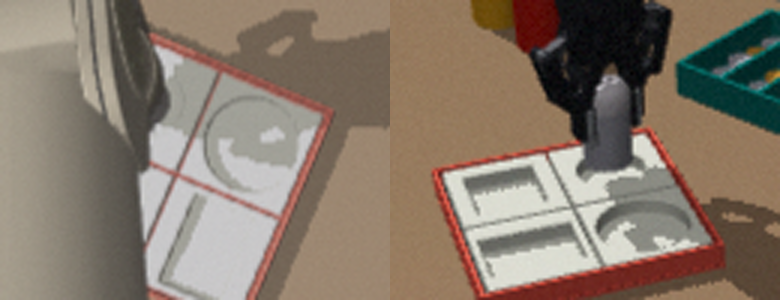

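The side crop shows the shaker upright over the small round pocket at about (608,170); the arm blocks the top view. Now lowering slowly.

>>> arm_command(
  series=[
    [[0,0,0.2],0],
    [[0,0,0.15],0],
    [[0,0,0.1],0],
    [[0,0,0.05],0],
    [[0,0,0.05],0],
    [[0,0,0],0],
    [[0,0,0],0],
    [[0,0,0],0],
  ],
)

```text
time_s: 8.2
tool_pos: [575.7, 188.1, 35.5]
tcp_rot: [3.141, -0.0, 1.576]
wrist_force: [0.2, 0.7, -1.0]
width: 0.502
grasp_force: 61.0
```

>>> arm_command(
  series=[
    [[0,0,0.02],0],
    [[0,0,0.02],0],
    [[0,0,0.02],0],
    [[0,0,0],0],
    [[0,0,0],0],
    [[0,0,0],0],
    [[0,0,0],0],
    [[0,0,0],0],
  ],
)

```text
time_s: 9.0
tool_pos: [575.8, 188.3, 34.3]
tcp_rot: [3.141, -0.001, 1.576]
wrist_force: [-6.1, -1.3, 13.5]
width: 0.505
grasp_force: 61.9
```

>>> arm_command(
  series=[
    [[0,0,0],0],
    [[0,0,0],0],
    [[0,0,0],0],
    [[0,0,0],0],
    [[0,0,0],0],
    [[0,0,0],0],
    [[0,0,0],0],
    [[0,0,0],0],
  ],
  claw=1,
)

```text
time_s: 9.8
tool_pos: [575.6, 188.1, 32.9]
tcp_rot: [3.142, -0.0, 1.576]
wrist_force: [0.2, 0.0, -0.3]
width: 1.001
grasp_force: 0.0
```

>>> arm_command(
  series=[
    [[0,0,-0.2],0],
    [[0,0,-0.4],0],
    [[0,0,-0.6],0],
    [[0,0,-0.6],0],
    [[0,0,-0.6],0],
    [[-0.3,0,-0.3],0],
    [[-0.6,-0.3,0],0],
    [[-0.9,-0.5,0],0],
  ],
)

```text
time_s: 10.6
tool_pos: [544.2, 115.7, 141.6]
tcp_rot: [3.14, -0.0, 1.578]
wrist_force: [0.1, -1.1, -0.2]
width: 1.003
grasp_force: 0.0
```

```bash
python3 -c "
from h import *
plan(450.4,-86.3,120,90)"
```

```text
pos [544.2 115.7 141.6] yaw 90.4 t 10.6
spin deg/45 0.009
units after spin [-5.05 -2.35  0.54]
units now [-5.03 -2.38  0.54]
```

>>> arm_command(
  series=[
    [[-0.8,-0.35,0],0],
    [[-0.8,-0.35,0],0],
    [[-0.8,-0.35,0],0],
    [[-0.8,-0.35,0],0],
    [[-0.7,-0.35,0.1],0],
    [[-0.6,-0.3,0.1],0],
    [[-0.4,-0.2,0.2],0],
    [[-0.15,-0.12,0.2],0],
  ],
)

```text
time_s: 11.4
tool_pos: [449.2, -88.8, 116.9]
tcp_rot: [3.141, -0.001, 1.573]
wrist_force: [0.9, 0.2, -0.3]
width: 1.003
grasp_force: 0.0
```

```bash
python3 -c "
from h import *
plan(450.4,-86.3,16,90);t=capture('top')
cv2.imwrite('pics/d2.png',cv2.resize(t[125:255,195:475],None,fx=2.8,fy=2.8,interpolation=2)[:,:,::-1])"
```

```text
pos [449.2 -88.8 116.9] yaw 90.1 t 11.4
spin deg/45 0.002
units after spin [0.06 0.03 2.52]
units now [0.06 0.03 2.52]
```

View pics/d2.png

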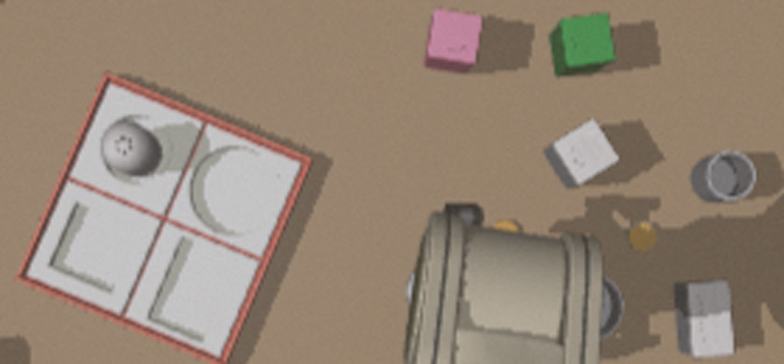

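The shaker stands upright in the small round pocket at crop (125,148), and the other items are undisturbed. Next, the pot.

>>> arm_command(
  series=[
    [[0.06,0.03,0.2],0],
    [[0,0,0.4],0],
    [[0,0,0.4],0],
    [[0,0,0.4],0],
    [[0,0,0.4],0],
    [[0,0,0.4],0],
    [[0,0,0.2],0],
    [[0,0,0.1],0],
  ],
)

```text
time_s: 12.25
tool_pos: [451.3, -83.5, 16.1]
tcp_rot: [-3.14, 0.0, 1.577]
wrist_force: [-0.5, -0.5, 0.4]
width: 0.999
grasp_force: 0.0
```

>>> arm_command(
  series=[
    [[0,0,0],0],
    [[0,0,0],0],
    [[0,0,0],0],
    [[0,0,0],0],
    [[0,0,0],0],
    [[0,0,0],0],
    [[0,0,0],0],
    [[0,0,0],0],
  ],
  claw=-1,
)

```text
time_s: 13.05
tool_pos: [451.6, -84.0, 17.8]
tcp_rot: [3.141, -0.001, 1.576]
wrist_force: [-3.7, 0.0, 6.6]
width: 0.712
grasp_force: 63.4
```

>>> arm_command(
  series=[
    [[0,0,-0.2],0],
    [[0,0,-0.4],0],
    [[0,0,-0.5],0],
    [[0,0,-0.6],0],
    [[0.1,0.05,-0.5],0],
    [[0.3,0.15,-0.2],0],
    [[0.5,0.25,-0.1],0],
    [[0.6,0.3,0],0],
  ],
)

```text
time_s: 13.85
tool_pos: [481.7, -23.9, 118.5]
tcp_rot: [3.139, -0.001, 1.574]
wrist_force: [-0.5, -0.2, -3.2]
width: 0.714
grasp_force: 65.8
```

```bash
python3 -c "
from h import *
plan(540,102,50,90);print(r.observe()['width'],r.observe()['grasp_force'])"
```

```text
pos [481.7 -23.9 118.5] yaw 90.2 t 13.8
spin deg/45 0.004
units after spin [3.15 1.46 1.71]
units now [3.14 1.47 1.71]
0.7143388799657364 65.81087517435662
```

>>> arm_command(
  series=[
    [[0.6,0.3,0],0],
    [[0.6,0.3,0],0],
    [[0.6,0.3,0.1],0],
    [[0.55,0.25,0.2],0],
    [[0.4,0.15,0.3],0],
    [[0.25,0.1,0.4],0],
    [[0.1,0.05,0.4],0],
    [[0.05,0.03,0.2],0],
  ],
)

```text
time_s: 14.65
tool_pos: [539.0, 102.2, 51.8]
tcp_rot: [-3.14, 0.001, 1.576]
wrist_force: [-1.0, 0.3, -2.5]
width: 0.715
grasp_force: 65.8
```

>>> arm_command(
  series=[
    [[0,0,0.1],0],
    [[0,0,0],0],
    [[0,0,0],0],
    [[0,0,0],0],
    [[0,0,0],0],
    [[0,0,0],0],
    [[0,0,0],0],
    [[0,0,0],0],
  ],
)

```text
time_s: 15.45
tool_pos: [539.6, 102.3, 49.0]
tcp_rot: [3.142, -0.0, 1.576]
wrist_force: [0.3, -0.4, -2.6]
width: 0.717
grasp_force: 65.8
```

```bash
python3 -c "
from h import *
plan(540,102,25.5,90);s=capture('side')
cv2.imwrite('pics/d3.png',cv2.resize(s[120:240,200:350],None,fx=3.5,fy=3.5,interpolation=2)[:,:,::-1])"
```

```text
pos [539.6 102.3  49. ] yaw 90.3 t 15.4
spin deg/45 0.006
units after spin [-0.01  0.01  0.59]
units now [-0.01  0.01  0.59]
```

View pics/d3.png

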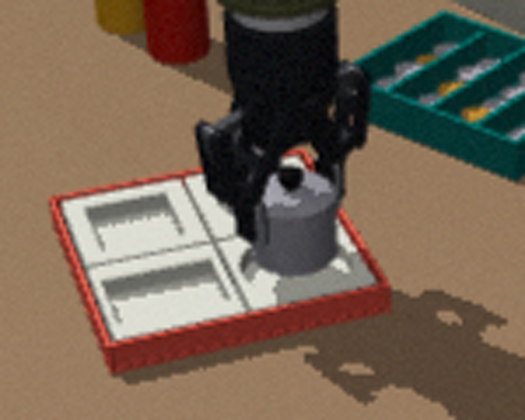

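The side crop shows the pot upright over the large round pocket at about (295,250). Now lowering it.

>>> arm_command(
  series=[
    [[0,0,0.2],0],
    [[0,0,0.15],0],
    [[0,0,0.1],0],
    [[0,0,0.07],0],
    [[0,0,0.05],0],
    [[0,0,0],0],
    [[0,0,0],0],
    [[0,0,0],0],
  ],
)

```text
time_s: 16.3
tool_pos: [539.7, 102.3, 26.2]
tcp_rot: [3.141, -0.0, 1.576]
wrist_force: [0.6, -0.2, -2.6]
width: 0.719
grasp_force: 65.8
```

>>> arm_command(
  series=[
    [[0,0,0.02],0],
    [[0,0,0],0],
    [[0,0,0],0],
    [[0,0,0],0],
    [[0,0,0],0],
    [[0,0,0],0],
    [[0,0,0],0],
    [[0,0,0],0],
  ],
)

```text
time_s: 17.1
tool_pos: [539.8, 102.3, 25.9]
tcp_rot: [3.141, -0.001, 1.576]
wrist_force: [-2.6, 0.2, 5.2]
width: 0.718
grasp_force: 66.5
```

>>> arm_command(
  series=[
    [[0,0,0],0],
    [[0,0,0],0],
    [[0,0,0],0],
    [[0,0,0],0],
    [[0,0,0],0],
    [[0,0,0],0],
    [[0,0,0],0],
    [[0,0,0],0],
  ],
  claw=1,
)

```text
time_s: 17.9
tool_pos: [539.6, 102.3, 25.3]
tcp_rot: [-3.142, -0.0, 1.576]
wrist_force: [-0.6, 0.5, -0.8]
width: 0.997
grasp_force: 0.0
```

>>> arm_command(
  series=[
    [[0,0,-0.2],0],
    [[0,0,-0.4],0],
    [[0,0,-0.6],0],
    [[0,0,-0.6],0],
    [[0,0,-0.6],0],
    [[-0.3,0,-0.3],0],
    [[-0.6,0,0],0],
    [[-0.9,0.1,0],0],
  ],
)

```text
time_s: 18.7
tool_pos: [543.7, 30.6, 133.6]
tcp_rot: [3.141, -0.001, 1.579]
wrist_force: [1.5, 0.0, -0.2]
width: 1.001
grasp_force: 0.0
```

>>> arm_command(
  series=[
    [[-0.9,0.1,0],0],
    [[-0.9,0.1,0],0],
    [[-0.9,0.1,0],0],
    [[-0.9,0.1,0],0],
    [[0,0,0],-0.18],
    [[0,0,0],-0.18],
    [[0,0,0],-0.18],
    [[0,0,0],-0.18],
  ],
)

```text
time_s: 19.5
tool_pos: [560.1, -114.8, 133.1]
tcp_rot: [-3.141, -0.0, 2.146]
wrist_force: [-0.4, -0.1, 0.8]
width: 0.998
grasp_force: 0.0
```

```bash
python3 -c "
from h import *
plan(572.8,-207.4,120,124)"
```

```text
pos [ 560.1 -114.8  133.1] yaw 123.0 t 19.5
spin deg/45 -0.023
units after spin [-2.1  -1.03  0.33]
units now [-2.12 -0.99  0.33]
```

>>> arm_command(
  series=[
    [[-0.5,-0.25,0],-0.02],
    [[-0.6,-0.3,0],0],
    [[-0.5,-0.25,0],0],
    [[-0.3,-0.15,0.1],0],
    [[-0.15,-0.05,0.1],0],
    [[-0.05,-0.03,0.1],0],
    [[0,0,0],0],
    [[0,0,0],0],
  ],
)

```text
time_s: 20.3
tool_pos: [572.6, -205.3, 121.0]
tcp_rot: [-3.142, -0.001, 2.158]
wrist_force: [0.0, 0.1, -0.3]
width: 1.002
grasp_force: 0.0
```

```bash
python3 -c "
from h import *
plan(572.8,-207.4,22,124)"
```

```text
pos [ 572.6 -205.3  121. ] yaw 123.7 t 20.3
spin deg/45 -0.007
units after spin [-0.05 -0.02  2.48]
units now [-0.05 -0.02  2.48]
```

>>> arm_command(
  series=[
    [[-0.05,-0.02,0.2],0],
    [[0,0,0.4],0],
    [[0,0,0.4],0],
    [[0,0,0.4],0],
    [[0,0,0.4],0],
    [[0,0,0.4],0],
    [[0,0,0.2],0],
    [[0,0,0.05],0],
  ],
)

```text
time_s: 21.1
tool_pos: [572.3, -208.4, 21.9]
tcp_rot: [-3.14, -0.001, 2.157]
wrist_force: [0.3, -0.2, -0.4]
width: 0.998
grasp_force: 0.0
```

>>> arm_command(
  series=[
    [[0,0,0],0],
    [[0,0,0],0],
    [[0,0,0],0],
    [[0,0,0],0],
    [[0,0,0],0],
    [[0,0,0],0],
    [[0,0,0],0],
    [[0,0,0],0],
  ],
  claw=-1,
)

```text
time_s: 21.9
tool_pos: [573.7, -208.6, 24.1]
tcp_rot: [3.14, 0.001, 2.157]
wrist_force: [0.7, 0.5, 5.6]
width: 0.486
grasp_force: 60.5
```

>>> arm_command(
  series=[
    [[0,0,-0.2],0],
    [[0,0,-0.4],0],
    [[0,0,-0.6],0],
    [[0,0,-0.6],0],
    [[0,0,-0.6],0],
    [[0,0,-0.5],0],
    [[0,0,-0.2],0],
    [[0,0,0],0],
  ],
)

```text
time_s: 22.7
tool_pos: [573.4, -208.8, 148.8]
tcp_rot: [3.14, 0.001, 2.157]
wrist_force: [0.3, -0.3, -1.5]
width: 0.489
grasp_force: 60.6
```

```bash
python3 -c "
from h import *
plan(487.5,224.2,55,158)"
```

```text
pos [ 573.4 -208.8  148.8] yaw 123.6 t 22.7
spin deg/45 -0.765
units after spin [6.05 9.23 2.34]
units now [10.21  4.2   2.34]
```

>>> arm_command(
  series=[
    [[0,0,0],-0.15],
    [[0,0,0],-0.15],
    [[0,0,0],-0.15],
    [[0,0,0],-0.15],
    [[0,0,0],-0.165],
    [[0.25,0.35,0],0],
    [[0.4,0.6,0],0],
    [[0.5,0.75,0],0],
  ],
)

```text
time_s: 23.5
tool_pos: [554.6, -128.6, 146.0]
tcp_rot: [-3.14, -0.002, 2.755]
wrist_force: [0.3, 0.3, -1.0]
width: 0.49
grasp_force: 60.7
```

>>> arm_command(
  series=[
    [[0.5,0.8,0],0],
    [[0.5,0.8,0],0],
    [[0.5,0.8,0],0],
    [[0.5,0.8,0],0],
    [[0.5,0.8,0],0],
    [[0.5,0.8,0],0],
    [[0.5,0.7,0],0],
    [[0.5,0.6,0],0],
  ],
)

```text
time_s: 24.3
tool_pos: [497.5, 159.5, 146.2]
tcp_rot: [-3.14, -0.001, 2.759]
wrist_force: [-0.5, 0.1, 0.1]
width: 0.49
grasp_force: 60.7
```

```bash
python3 -c "
from h import *
plan(487.5,224.2,55,158)"
```

```text
pos [497.5 159.5 146.2] yaw 158.1 t 24.3
spin deg/45 0.002
units after spin [0.84 1.41 2.28]
units now [0.84 1.41 2.28]
```

>>> arm_command(
  series=[
    [[0.3,0.5,0],0],
    [[0.25,0.4,0.2],0],
    [[0.15,0.3,0.4],0],
    [[0.1,0.15,0.5],0],
    [[0.03,0.05,0.5],0],
    [[0,0,0.4],0],
    [[0,0,0.2],0],
    [[0,0,0],0],
  ],
)

```text
time_s: 25.1
tool_pos: [487.9, 221.5, 57.7]
tcp_rot: [-3.139, -0.002, 2.758]
wrist_force: [0.5, -0.8, -1.6]
width: 0.493
grasp_force: 60.7
```

```bash
python3 -c "
from h import *
plan(487.5,224.2,32,158);s=capture('side')
cv2.imwrite('pics/d4.png',cv2.resize(s[120:240,200:350],None,fx=3.5,fy=3.5,interpolation=2)[:,:,::-1])"
```

```text
pos [487.9 221.5  57.7] yaw 158.0 t 25.1
spin deg/45 0.0
units after spin [0.03 0.06 0.64]
units now [0.03 0.06 0.64]
```

View pics/d4.png

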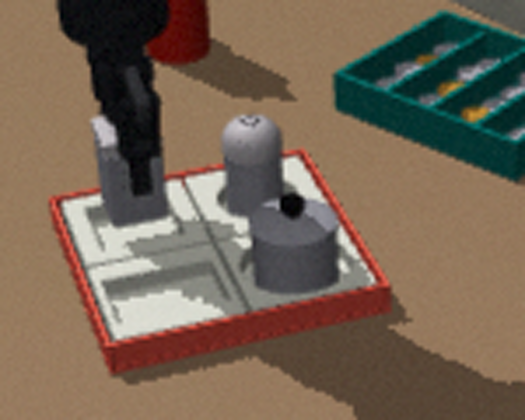

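The shaker (250,175) and pot (295,245) are seated upright, and the square tin is lined up above the square pocket at (137,190). Now lowering.

>>> arm_command(
  series=[
    [[0.02,0.04,0.2],0],
    [[0,0,0.15],0],
    [[0,0,0.1],0],
    [[0,0,0.07],0],
    [[0,0,0.05],0],
    [[0,0,0.03],0],
    [[0,0,0],0],
    [[0,0,0],0],
  ],
)

```text
time_s: 25.95
tool_pos: [488.8, 224.1, 35.5]
tcp_rot: [3.141, 0.0, 2.758]
wrist_force: [-0.7, 0.5, -1.5]
width: 0.484
grasp_force: 60.7
```

>>> arm_command(
  series=[
    [[0,0,0.02],0],
    [[0,0,0.02],0],
    [[0,0,0],0],
    [[0,0,0],0],
    [[0,0,0],0],
    [[0,0,0],0],
    [[0,0,0],0],
    [[0,0,0],0],
  ],
)

```text
time_s: 26.75
tool_pos: [488.8, 224.1, 33.7]
tcp_rot: [3.141, 0.0, 2.758]
wrist_force: [0.5, -0.4, -1.9]
width: 0.492
grasp_force: 60.7
```

>>> arm_command(
  series=[
    [[0,0,0.02],0],
    [[0,0,0.02],0],
    [[0,0,0.02],0],
    [[0,0,0],0],
    [[0,0,0],0],
    [[0,0,0],0],
    [[0,0,0],0],
    [[0,0,0],0],
  ],
)

```text
time_s: 27.55
tool_pos: [488.9, 224.1, 32.0]
tcp_rot: [3.141, -0.0, 2.758]
wrist_force: [-3.3, -0.8, 7.6]
width: 0.488
grasp_force: 61.0
```

>>> arm_command(
  series=[
    [[0,0,0],0],
    [[0,0,0],0],
    [[0,0,0],0],
    [[0,0,0],0],
    [[0,0,0],0],
    [[0,0,0],0],
    [[0,0,0],0],
    [[0,0,0],0],
  ],
  claw=1,
)

```text
time_s: 28.35
tool_pos: [488.8, 224.0, 31.3]
tcp_rot: [3.141, 0.0, 2.758]
wrist_force: [0.3, 0.1, 0.1]
width: 1.002
grasp_force: 0.0
```

>>> arm_command(
  series=[
    [[0,0,-0.2],0],
    [[0,0,-0.4],0],
    [[0,0,-0.6],0],
    [[0,0,-0.6],0],
    [[0,0,-0.6],0],
    [[0,0,-0.4],0],
    [[-0.1,-0.4,-0.2],0],
    [[-0.1,-0.7,0],0],
  ],
)

```text
time_s: 29.15
tool_pos: [480.1, 180.4, 152.6]
tcp_rot: [3.14, 0.001, 2.76]
wrist_force: [-0.5, -0.8, 0.0]
width: 0.994
grasp_force: 0.0
```

```bash
python3 -c "
from h import *
plan(429.6,-318.4,130,183.6);print(r.observe()['joint_positions'].round(2))"
```

```text
pos [480.1 180.4 152.6] yaw 158.1 t 29.1
spin deg/45 -0.566
units after spin [  2.04 -12.37   0.57]
units now [ -3.47 -12.04   0.57]
[-0.69  0.14  0.26  1.87 -0.04  1.13  0.78]
```

>>> arm_command(
  series=[
    [[-0.25,-0.9,0],0],
    [[-0.25,-0.9,0],0],
    [[-0.25,-0.9,0],0],
    [[-0.25,-0.9,0],0],
    [[-0.25,-0.9,0],0],
    [[-0.25,-0.9,0],0],
    [[-0.25,-0.9,0],0],
    [[-0.25,-0.9,0],0],
  ],
)

```text
time_s: 29.95
tool_pos: [444.6, -119.0, 151.2]
tcp_rot: [3.141, -0.001, 2.757]
wrist_force: [0.4, -0.6, -0.2]
width: 0.998
grasp_force: 0.0
```

>>> arm_command(
  series=[
    [[-0.3,-0.9,0],0],
    [[-0.3,-0.9,0],0],
    [[-0.3,-0.9,0],0],
    [[-0.3,-0.9,0],0],
    [[0,0,0],-0.14],
    [[0,0,0],-0.14],
    [[0,0,0],-0.14],
    [[0,0,0],-0.14],
  ],
)

```text
time_s: 30.75
tool_pos: [435.3, -268.9, 151.0]
tcp_rot: [3.141, -0.001, -3.082]
wrist_force: [-0.4, -0.0, 0.1]
width: 0.996
grasp_force: 0.0
```

```bash
python3 -c "
from h import *
plan(429.6,-318.4,120,183.6);print(r.observe()['joint_positions'].round(2))"
```

```text
pos [ 435.3 -268.9  151. ] yaw -176.6 t 30.8
spin deg/45 -0.004
units after spin [ 0.22 -1.23  0.77]
units now [ 0.22 -1.23  0.77]
[-0.13  0.16  0.65  1.89 -0.1   1.13  2.19]
```

>>> arm_command(
  series=[
    [[0.05,-0.2,0.1],0],
    [[0.05,-0.3,0.2],0],
    [[0.05,-0.3,0.2],0],
    [[0.04,-0.25,0.2],0],
    [[0.03,-0.15,0.1],0],
    [[0,-0.03,0],0],
    [[0,0,0],0],
    [[0,0,0],0],
  ],
)

```text
time_s: 31.55
tool_pos: [430.9, -317.6, 119.6]
tcp_rot: [3.141, 0.001, -3.086]
wrist_force: [0.4, 0.4, 0.8]
width: 1.004
grasp_force: 0.0
```

```bash
python3 -c "
from h import *
plan(429.6,-318.4,21,183.6);print(r.observe()['joint_positions'].round(2))"
```

```text
pos [ 430.9 -317.6  119.6] yaw -176.8 t 31.6
spin deg/45 -0.009
units after spin [ 0.03 -0.02  2.46]
units now [ 0.03 -0.02  2.46]
[-0.03  0.26  0.67  1.87 -0.18  1.08  2.33]
```

>>> arm_command(
  series=[
    [[0.03,-0.02,0.2],0],
    [[0,0,0.4],0],
    [[0,0,0.4],0],
    [[0,0,0.4],0],
    [[0,0,0.4],0],
    [[0,0,0.4],0],
    [[0,0,0.2],0],
    [[0,0,0.05],0],
  ],
)

```text
time_s: 32.35
tool_pos: [429.0, -318.3, 20.4]
tcp_rot: [3.141, -0.001, -3.085]
wrist_force: [-0.8, 0.7, 0.6]
width: 0.999
grasp_force: 0.0
```

>>> arm_command(
  series=[
    [[0,0,0],0],
    [[0,0,0],0],
    [[0,0,0],0],
    [[0,0,0],0],
    [[0,0,0],0],
    [[0,0,0],0],
    [[0,0,0],0],
    [[0,0,0],0],
  ],
  claw=-1,
)

```text
time_s: 33.15
tool_pos: [429.9, -318.9, 22.0]
tcp_rot: [-3.141, 0.001, -3.085]
wrist_force: [-1.3, 1.3, 5.8]
width: 0.422
grasp_force: 59.5
```

>>> arm_command(
  series=[
    [[0,0,-0.2],0],
    [[0,0,-0.4],0],
    [[0,0,-0.6],0],
    [[0,0,-0.6],0],
    [[0,0,-0.6],0],
    [[0,0,-0.5],0],
    [[0,0,-0.2],0],
    [[0,0,0],0],
  ],
)

```text
time_s: 33.95
tool_pos: [429.9, -319.0, 146.2]
tcp_rot: [-3.141, 0.002, -3.085]
wrist_force: [0.6, 0.2, -1.4]
width: 0.427
grasp_force: 60.0
```

```bash
python3 -c "
from h import *
plan(450.8,135.5,55,158);print(r.observe()['joint_positions'].round(2))"
```

```text
pos [ 429.9 -319.   146.2] yaw -176.8 t 34.0
spin deg/45 0.56
units after spin [ 3.77 10.73  2.28]
units now [-1.16 11.31  2.28]
[-0.04  0.23  0.68  1.84 -0.16  1.13  2.32]
```

>>> arm_command(
  series=[
    [[0,0,0],0.14],
    [[0,0,0],0.14],
    [[0,0,0],0.14],
    [[0,0,0],0.14],
    [[0.1,0.3,0],0],
    [[0.2,0.6,0],0],
    [[0.3,0.8,0],0],
    [[0.3,0.9,0],0],
  ],
)

```text
time_s: 34.75
tool_pos: [434.0, -208.1, 144.0]
tcp_rot: [-3.141, -0.002, 2.756]
wrist_force: [0.8, 1.0, -1.1]
width: 0.425
grasp_force: 60.1
```

>>> arm_command(
  series=[
    [[0.3,0.9,0],0],
    [[0.3,0.9,0],0],
    [[0.3,0.9,0],0],
    [[0.3,0.9,0],0],
    [[0.3,0.9,0],0],
    [[0.3,0.9,0],0],
    [[0.3,0.8,0],0],
    [[0.3,0.6,0],0],
  ],
)

```text
time_s: 35.55
tool_pos: [447.0, 81.4, 144.1]
tcp_rot: [-3.141, -0.001, 2.76]
wrist_force: [1.0, -0.2, -1.5]
width: 0.426
grasp_force: 60.1
```

```bash
python3 -c "
from h import *
plan(450.8,135.5,55,158)"
```

```text
pos [447.   81.4 144.1] yaw 158.1 t 35.5
spin deg/45 0.002
units after spin [0.42 1.29 2.23]
units now [0.42 1.29 2.23]
```

>>> arm_command(
  series=[
    [[0.15,0.5,0],0],
    [[0.12,0.4,0.2],0],
    [[0.1,0.25,0.4],0],
    [[0.05,0.1,0.5],0],
    [[0,0.04,0.5],0],
    [[0,0,0.4],0],
    [[0,0,0.2],0],
    [[0,0,0],0],
  ],
)

```text
time_s: 36.35
tool_pos: [450.6, 132.7, 55.7]
tcp_rot: [-3.139, -0.002, 2.757]
wrist_force: [-0.4, -0.7, -0.7]
width: 0.426
grasp_force: 60.1
```

```bash
python3 -c "
from h import *
plan(450.8,135.5,30,158);s=capture('side')
cv2.imwrite('pics/d5.png',cv2.resize(s[120:240,200:350],None,fx=3.5,fy=3.5,interpolation=2)[:,:,::-1])"
```

```text
pos [450.6 132.7  55.7] yaw 158.0 t 36.4
spin deg/45 -0.0
units after spin [0.02 0.07 0.64]
units now [0.02 0.07 0.64]
```

View pics/d5.png

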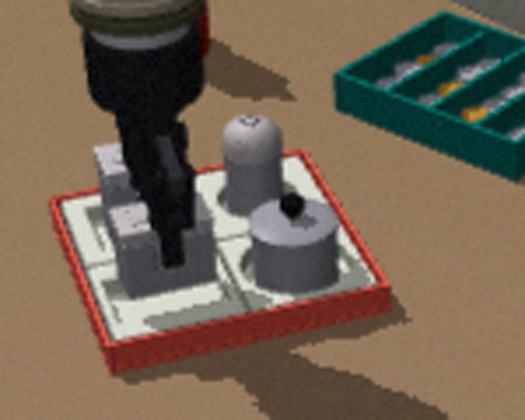

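The oblong tin is over its pocket at (165,255), lined up along the long side, and the other three are seated. Lowering now; I'll open only partway because the square tin is close.

>>> arm_command(
  series=[
    [[0,0.03,0.2],0],
    [[0,0,0.15],0],
    [[0,0,0.1],0],
    [[0,0,0.07],0],
    [[0,0,0.05],0],
    [[0,0,0.03],0],
    [[0,0,0],0],
    [[0,0,0],0],
  ],
)

```text
time_s: 37.2
tool_pos: [452.1, 134.6, 33.4]
tcp_rot: [3.141, 0.0, 2.758]
wrist_force: [-0.1, -0.9, -1.1]
width: 0.42
grasp_force: 60.1
```

>>> arm_command(
  series=[
    [[0,0,0.02],0],
    [[0,0,0.02],0],
    [[0,0,0.02],0],
    [[0,0,0.02],0],
    [[0,0,0],0],
    [[0,0,0],0],
    [[0,0,0],0],
    [[0,0,0],0],
  ],
)

```text
time_s: 38.0
tool_pos: [452.0, 134.6, 30.1]
tcp_rot: [3.141, 0.0, 2.758]
wrist_force: [0.5, 0.2, -1.0]
width: 0.422
grasp_force: 60.0
```

>>> arm_command(
  series=[
    [[0,0,0.02],0],
    [[0,0,0.02],0],
    [[0,0,0],0],
    [[0,0,0],0],
    [[0,0,0],0],
    [[0,0,0],0],
    [[0,0,0],0],
    [[0,0,0],0],
  ],
)

```text
time_s: 38.8
tool_pos: [452.2, 134.8, 29.8]
tcp_rot: [3.141, -0.0, 2.758]
wrist_force: [-8.2, -2.2, 19.4]
width: 0.421
grasp_force: 61.9
```

Contact felt. Release, rise, and move clear of the tray.

>>> arm_command(
  series=[
    [[0,0,0],0],
    [[0,0,0],0],
    [[0,0,0],0],
    [[0,0,0],0],
    [[0,0,0],0],
    [[0,0,0],0],
    [[0,0,0],0],
    [[0,0,0],0],
  ],
  claw=0.4,
)

```text
time_s: 39.6
tool_pos: [452.0, 134.6, 28.5]
tcp_rot: [3.142, -0.0, 2.758]
wrist_force: [-0.8, 0.1, 0.5]
width: 0.703
grasp_force: 0.0
```

>>> arm_command(
  series=[
    [[0,0,-0.2],0],
    [[0,0,-0.4],0],
    [[0,0,-0.6],0],
    [[0,0,-0.6],0],
    [[0,0,-0.6],0],
    [[0,0,-0.6],0],
    [[0,0,-0.6],0],
    [[0,0,-0.5],0],
  ],
)

```text
time_s: 40.4
tool_pos: [452.2, 134.5, 194.5]
tcp_rot: [3.14, 0.001, 2.758]
wrist_force: [0.4, 0.4, -0.1]
width: 0.698
grasp_force: 0.0
```

>>> arm_command(
  series=[
    [[-0.2,-0.6,0],0],
    [[-0.2,-0.6,0],0],
    [[-0.2,-0.6,0],0],
    [[-0.2,-0.6,0],0],
    [[-0.2,-0.6,0],0],
    [[-0.2,-0.6,0],0],
    [[-0.1,-0.3,0],0],
    [[0,0,0],0],
  ],
)

```text
time_s: 41.2
tool_pos: [441.8, -30.8, 192.9]
tcp_rot: [3.141, 0.0, 2.755]
wrist_force: [0.3, 0.5, -1.0]
width: 0.699
grasp_force: 0.0
```

```bash
python3 -c "
from h import *
t=capture('top');s=capture('side')
c=lambda i,y,x:cv2.resize(i[y:y+150,x:x+290],None,fx=2,fy=2,interpolation=2)
cv2.imwrite('pics/d6.png',np.vstack([c(t,115,190),c(s,150,200)][:2])[:600,:,::-1])"
```

```text
(no output)
```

View pics/d6.png

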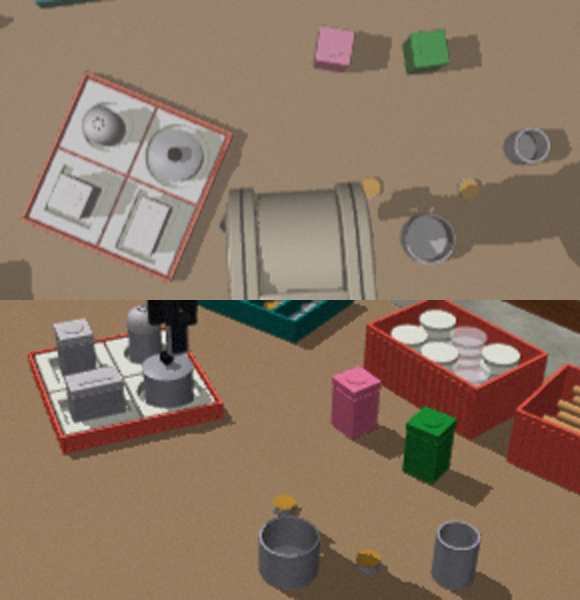

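All four containers stand upright in their matching pockets: shaker (103,125), pot (175,153), square tin (73,195) and oblong tin (148,222). The open containers, the coloured tins and the coins haven't moved.

```bash
python3 -c "
from workcell import r
print(r.hand_in())"
```

```text
the job is handed in; nothing more can be done
None
```

All four closed containers were set down upright in their matching holders and the open shaker and pot were left where they stood; the job was handed in at about 41 s, and no verdict came back.

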